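# Put the press shims away in the thickness rack

## Task

Put the two loose aluminium shim plates on the blue mat away in the grey thickness rack, on edge, each in the narrowest slot it will go into and roughly centred along it. The slot blocks are clamped a little to one side or the other and have sprung shoes, so feel gently for each slot's mouth and push the plate down until it sits fully home on the slot's floor, never leaning on the rack harder than a firm finger push (about 25 N). Leave the plate already in the rack and everything else on the bench where it is.

Things in the scene. Friction and masses are not known exactly. Their poses are not given: they have to be found in the camera images.
- plate_mid: aluminium press shim: plain plate 60 mm long, 12 mm thick, 52 mm tall, two dark screw holes near its top; stands on a long edge on the blue mat (mat top 2 mm above the bench). Origin: centre of its underside; x along its length, y through its thickness, z up; the same turned half round. About 0.10 kg.
- plate_thin: aluminium press shim: plain plate 60 mm long, 8 mm thick, 52 mm tall, two dark screw holes near its top; stands on a long edge on the blue mat (mat top 2 mm above the bench). Origin: centre of its underside; x along its length, y through its thickness, z up; the same turned half round. About 0.07 kg. The thinner of the two loose plates.
- plate_thick: the same kind of plate, 16 mm thick, already standing home in the widest slot; to be left there. Origin at the centre of its underside, axes as the others.
- rack: rack fixed to the bench: dark base 50 mm (x, along the slots) by 172 mm (y, along the row), 8 mm thick, on rubber feet, underside 4 to 14 mm above the bench; on it three grey slot blocks, tops 30 mm above the underside, open-ended slots 52 mm apart, narrowing from +y to -y: 18 mm (taken), 14 mm (over the origin), 10 mm. The base is the floor of all slots. Origin: centre of the underside; z up.
- slot_mid (a point): nominal centre of the floor of the middle slot, 14 mm wide, on the rack's base (axes as the rack's); its grey block, 34 mm wide along the row, is clamped up to 7.5 mm to either side of it (y), unmeasured. Floor 22 mm below the block's top: the upper 8 mm slopes in by 1.5 mm each side, the lower 14 mm is a straight throat. A plate fully home stands 30 mm proud.
- slot_thin (a point): nominal centre of the floor of the narrowest slot, 10 mm wide, on the rack's base (axes as the rack's); its grey block, 34 mm wide along the row, is clamped up to 7.5 mm to either side of it (y), unmeasured. Floor 22 mm below the block's top: the upper 8 mm slopes in by 1.5 mm each side, the lower 14 mm is a straight throat. 
- shoe (a point): brass shoe in the widest slot's +y wall (every slot has one alike), 30 mm long along x, sprung into the slot by 2 to 3 N: flush with the wall at the throat's top, sloping out to 3 mm proud 4 mm above the floor (this point), upright below. It pushes a plate to the -y wall; plates do not fall home by weight but need some 3 to 12 N of push in the lower half of the throat.
- screwdriver: screwdriver lying between the loose plates, 160 mm long; bystander.
- phone: black phone lying flat, 150 x 73 x 9 mm; bystander.
- spool: solder spool, a steel ring 54 mm across, 35 mm tall; bystander.
- flux: small jar, 36 mm across, 70 mm tall; bystander.
- dish: shallow steel dish, 80 mm across, 22 mm tall; bystander.
- tweezers: steel tweezers lying flat, 120 mm long; bystander.
Mind the look-alikes: they are no part of the job. Leave any turquoise look-alike of the plate_thin alone. Leave any purple look-alike of the plate_mid alone.

How it is judged (in metres and radians):
At the end, for the whole second after the job is handed in: 12 mm plate in the middle slot, 8 mm plate in the narrowest: underside within 1.5 mm of the slot floor, within 12 mm of the nominal slot centre along it and 10.5 mm across, upright and in line within 0.1 rad, released and at rest; thick plate and bystanders left alone (x of plate_mid in the frame of slot_mid between -0.012 and 0.012 m and y of plate_mid in the frame of slot_mid between -0.0105 and 0.0105 m and z of plate_mid in the frame of slot_mid between -0.0015 and 0.0015 m and angle between each of plate_mid, plate_thin's own z axis and vertical below 0.1 rad and angle between the x axis of each of plate_mid, plate_thin and the x axis of rack, either way round below 0.1 rad and linear speed of each of plate_mid, plate_thin below 0.02 m/s and x of plate_thin in the frame of slot_thin between -0.012 and 0.012 m and y of plate_thin in the frame of slot_thin between -0.0105 and 0.0105 m and z of plate_thin in the frame of slot_thin between -0.0015 and 0.0015 m); the robot touches nothing.
It fails at once if the mid plate presses on the rack with more than 50 N in all (the shoe, the walls and the floor added up) (contact force between plate_mid and rack above 50 N).
It fails at once if the thin plate presses on the rack with more than 50 N in all (the shoe, the walls and the floor added up) (contact force between plate_thin and rack above 50 N).
It fails at once if the gripper presses on the rack itself with more than 28 N (contact force between any of the fingers, the arm and rack above 28 N).
It fails at once if the plate already in the rack is moved by more than 6 mm (distance of plate_thick from where it was at the start of the episode above 0.006 m).
It fails at once if one of the other things on the bench is moved by more than 25 mm (distance of any of screwdriver, phone, spool, flux, dish, tweezers from where it was at the start of the episode above 0.025 m).
It also fails if it takes over 69 s, if anything falls off the work surface, if the arm or the gripper's body presses on something with over 40 N, if the wrist force passes 120 N, or if a joint passes its speed limit or range.

## Robot

A 6-joint arm with a two-finger parallel gripper is mounted at the origin on the work surface. World frame = base frame: x ahead of the robot, y to its left, z up, the work surface at z = 0. Lengths are in mm, angles in rad, forces in N, time in s.
With the tool pointing down it reaches from about 300 to 775 mm from the base axis. Payload 14.6 kg.
Tool frame: the origin (TCP) lies at the very end of the fingers, on their centre line; the grasp point (between the pads) lies 19 mm behind it (grip_point_offset is the distance from the TCP to the grasp point, in mm); z points along the fingers, y is the line along which they close (so a half turn about z gives the same grasp; the last joint's range is limited). The gripper opens to 94 mm and grips with 3 to 60 N. Pads are 16 mm wide; open, the fingers measure 119 mm over their backs; the gripper's body (75 mm by 177 mm) begins 78 mm behind the grasp point.
Start: joints at [-0.067, 0.3, 1.521, -0, 1.321, -0.067], TCP at [549.99, -0.002, 205.446] pointing down, gripper open.
Joint ranges: [-3.03, 3.03], [-0.79, 2.21], [0.23, 2.52], [-1.04, 4.18], [0, 3.07], [-2.55, 2.55]. Speed limits (rad/s): [2.22, 2.22, 2.57, 3.14, 3.14, 3.14].

## Interface

Orientations are given as [roll, pitch, yaw] about the fixed x, y, z axes, in that order (R = Rz(yaw) Ry(pitch) Rx(roll)).
In Python, from cell import read_state, camera, camera_info, sign_off, grip_point_offset gives the robot as it stands.
- The arm moves only by the shell command python3 -m handwheel 'ROWS' [FORCE]. ROWS is text: rows parted by semicolons, each of 5 numbers parted by spaces: the shift along the world's x, y, z in units of 40 mm (1.0 is 40 mm), then the turn about the world's z in units of 5 degrees (1.0 is 5 degrees), then the closure, from 0 (fully open) to 1 (shut). In form: dx dy dz yaw gripper; .... A call has 1 to 12 rows; each row shifts and turns the commanded pose from where the row before left it; what a row does not reach is not made up. A row lasts 1/12 s, in which the tool goes at most 41.7 mm and 7.16 degrees, less where a joint would pass 70% of its speed; a pose out of reach is approached as far as the arm can. A call is refused whole if a number of a shift passes 1 or a number of a turn 1, either way. A call with a gripper value outside its range is refused whole. The fingers move at their own pace and stop on an object; FORCE is the grip in N (left out, the last holds). Time passes only in rows, so rows that do not move let the fingers close. It gives the time, the measured TCP pose, the force, the opening and the grip force at its end, in the units of the state.
- read_state(): the state, without advancing time (a new reading comes with each control period).
- camera(name): name is "scene" or "side" or "wrist"; returns (picture, depth): 400x640x3 uint8, red, green, blue; 400x640 float32, mm along the optical axis (not along the pixel's ray), 0 where there is no reading.
- camera_info(name): a dict with "intrinsics" (3x3 intrinsics, pixels), "world_from_camera" (4x4, takes a point from camera to world coordinates). Camera axes: x right, y down, z forward; pixel columns grow to the right and rows downward; lengths in mm; the calibration is good to about 2 mm. A picture is of the moment at which its call begins: read the wrist's pose just before it. camera_info takes no time and is no camera call; for the wrist camera it gives the pose at the moment of the call.
- sign_off(): hands the job in; it is judged then, once.
The state is a dict: "clock": time; "joints": joint angles; "qd": joint speeds; "effort": joint torques, N m; "eef_pos": TCP position; "eef_rot": TCP orientation; "wrist_force": force on the tool from outside, world axes, zero at the start; "moment": the same for the moment, N m; "finger_gap": finger opening in mm; "finger_force": force on a finger pad.
Only numpy, scipy, OpenCV 4.12 (cv2) and the standard library are available. Lean on these libraries where they do the work, as an engineer would, in place of code of your own. Each camera call takes 0.05 s, during which the arm holds its last target. There are 200 camera calls.

## Working session

There is one attempt and no reset: what is moved stays moved. The work goes in short steps, Python scripts to look and compute and a shell command to move; the robot and the scene stay as the last step left them, time stands still between calls to the robot, and variables do not carry over. Pictures are saved under pics/ and viewed, at most 10 in all, crops included, and the job is handed in when it is done.

```bash
mkdir -p pics
cat > h.py <<'E'
import numpy as np,cv2
from cell import *
def info(n):
    i=camera_info(n); return np.array(i["intrinsics"]),np.array(i["world_from_camera"])
def cloud(n):
    K,T=info(n); p,d=camera(n)
    v,u=np.mgrid[0:400,0:640]
    c=np.stack([(u-K[0,2])/K[0,0]*d,(v-K[1,2])/K[1,1]*d,d,np.ones_like(d)],-1)
    w=(c@T.T)[...,:3]; w[d==0]=np.nan
    return p,w
E
python3 - <<'E'
from h import *
for n in ("scene","side"):
    p,w=cloud(n); np.savez("/tmp/%s.npz"%n,p=p,w=w)
    cv2.imwrite("pics/%s0.png"%n,p[...,::-1]); print(n,info(n)[1][:3,3])
s=read_state(); print(s)
E
```

```text
scene [1086.96872498  376.04555785  948.5644262 ]
side [ 344.35376873 -641.80716769  781.26434623]
{'clock': 0.1, 'joints': array([-6.66253531e-02,  3.00358125e-01,  1.52150225e+00, -1.48909014e-05,
        1.32068820e+00, -6.66170528e-02]), 'qd': array([-0.00085602, -0.0006401 , -0.00072562, -0.00077312,  0.00199601,
        0.00076617]), 'effort': array([ 1.84928511e-03, -5.32644153e+01, -3.53284299e+01,  7.10431044e-02,
        2.34944851e-02, -7.30603051e-05]), 'eef_pos': array([ 5.49774739e+02, -5.76060524e-03,  2.04981647e+02]), 'eef_rot': array([-3.14063789e+00, -4.92414293e-05,  1.57079170e+00]), 'wrist_force': array([ 0.78584632,  1.36020231, -0.64280749]), 'moment': array([-0.06425014, -0.01085165,  0.0209496 ]), 'finger_force': 0.0, 'finger_gap': 93.81236256023382}
```

View pics/scene0.png

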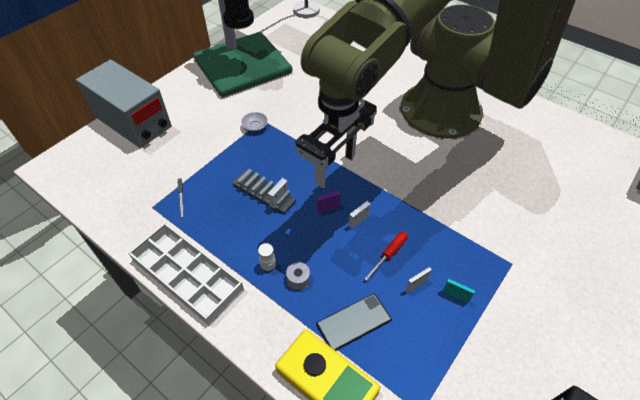

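View pics/side0.png

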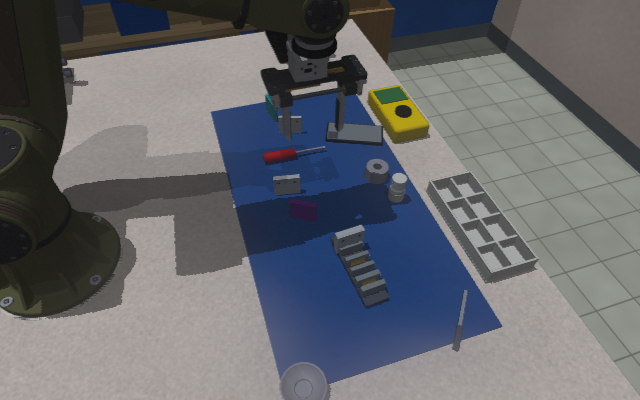

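The scene view shows a grey plate at (360,214), a thinner grey plate at (418,279), and the look-alikes in purple (328,202) and turquoise (458,291). The rack is at (265,190), with the thick plate standing in it at (278,187). The side view agrees: grey plates at (287,184) and (295,125), rack at (360,265).

Run:
```python
from h import *
z={n:np.load("/tmp/%s.npz"%n) for n in("scene","side")}
B={"scene":{"A":(340,195,378,235),"B":(400,262,436,298),"thick":(268,175,292,203),"rack":(230,165,300,215),"purple":(315,190,343,215)},
"side":{"A":(268,170,305,200),"B":(280,112,306,138),"thick":(328,224,368,250),"rack":(325,222,392,308),"purple":(286,198,320,224)}}
for n in B:
  p,w=z[n]["p"],z[n]["w"]
  hsv=cv2.cvtColor(p,cv2.COLOR_RGB2HSV)
  for k,(a,b,c,d) in B[n].items():
    W=w[b:d,a:c].reshape(-1,3);S=hsv[b:d,a:c].reshape(-1,3)
    m=np.isfinite(W[:,2])&(W[:,2]<75)
    if k in"AB": m&=(S[:,1]<90)&(W[:,2]>8)
    elif k=="thick": m&=(W[:,2]>48)
    elif k=="rack": m&=(W[:,2]>10)&(W[:,2]<50)&(S[:,1]<130)
    else: m&=W[:,2]>10
    W=W[m]; zt=np.percentile(W[:,2],97)
    r=cv2.minAreaRect(W[:,:2].astype(np.float32))
    t=W[W[:,2]>zt-4]; rt=cv2.minAreaRect(t[:,:2].astype(np.float32)) 
    print(n,k,len(W),"ztop",zt.round(1),[np.round(x,1) for x in r],"top",len(t),[np.round(x,1) for x in rt])
```

```text
scene A 283 ztop 53.5 [array([503.8,  46.2]), array([15.5, 63.1]), np.float64(80.7)] top 82 [array([504.5,  46.3]), array([12.9, 61.5]), np.float64(81.8)]
scene B 248 ztop 53.8 [array([568.5, 253.3]), array([ 9.2, 62.7]), np.float64(71.2)] top 83 [array([569.1, 252.7]), array([ 8.5, 61.2]), np.float64(71.6)]
scene thick 197 ztop 65.5 [array([ 583.6, -149.2]), array([61.3, 18.7]), np.float64(5.0)] top 98 [array([ 583.6, -150. ]), array([61.3, 17. ]), np.float64(4.8)]
scene rack 1009 ztop 43.4 [array([ 588.5, -198.7]), array([ 60.7, 172.4]), np.float64(5.5)] top 52 [array([ 584.1, -142.2]), array([16.2, 60.7]), np.float64(79.1)]
scene purple 321 ztop 53.2 [array([517.6, -38.5]), array([16.8, 61.5]), np.float64(57.9)] top 78 [array([518.7, -39. ]), array([13.9, 59.1]), np.float64(57.0)]
side A 468 ztop 57.7 [array([498.8,  42.7]), array([17.5, 59.3]), np.float64(80.4)] top 116 [array([498.8,  43.6]), array([15.8, 58.8]), np.float64(80.4)]
side B 200 ztop 57.1 [array([573.3, 276.3]), array([69.6, 56. ]), np.float64(73.6)] top 33 [array([565.5, 249. ]), array([12.1, 51.9]), np.float64(73.3)]
side thick 359 ztop 70.0 [array([ 577.8, -151.8]), array([61.1, 18.8]), np.float64(5.0)] top 200 [array([ 577.9, -151.8]), array([60.6, 18.4]), np.float64(4.6)]
side rack 1919 ztop 42.9 [array([ 580.8, -203.3]), array([ 60.6, 172.1]), np.float64(2.9)] top 250 [array([ 578.5, -207.2]), array([ 60.5, 122.5]), np.float64(0.1)]
side purple 484 ztop 57.4 [array([513., -41.]), array([15.6, 60.4]), np.float64(57.8)] top 132 [array([513.2, -40.7]), array([15.1, 60.2]), np.float64(58.3)]
```

```bash
python3 -m handwheel '-0.25 0.25 0 1 0;-0.25 0.25 0 1 0;-0.25 0.25 0 1 0;-0.25 0.25 0 1 0;0 0 0 1 0;0 0 0 1 0;0 0 0 1 0;0 0 0 1 0;0 0 0 1 0;0 0 0 1 0;0 0 0 1 0;0 0 0 1 0'
python3 -m handwheel '0 0 0 1 0;0 0 0 1 0;0 0 0 1 0;0 0 0 1 0;0 0 0 0 0;0 0 0 0 0'
python3 - <<'E'
from h import *
print(read_state()["eef_pos"],read_state()["eef_rot"],read_state()["joints"])
K,T=info("wrist");print(T.round(3))
p,w=cloud("wrist"); np.savez("/tmp/w1.npz",p=p,w=w)
cv2.imwrite("pics/w1.png",p[...,::-1])
E
```

```text
clock: 1.1
eef_pos: [509.8, 40.0, 205.1]
eef_rot: [-3.141, -0.001, 2.622]
wrist_force: [-0.1, 0.1, -0.7]
finger_gap: 93.7
finger_force: 0.0
clock: 1.6
eef_pos: [509.9, 40.0, 205.3]
eef_rot: [-3.142, -0.0, 2.964]
wrist_force: [0.3, -0.2, -0.2]
finger_gap: 94.0
finger_force: 0.0
[509.90662851  39.97810405 205.27153454] [-3.14153553e+00 -3.57194202e-04  2.96430807e+00] [ 6.61841375e-03  2.14412769e-01  1.62876200e+00  9.51368100e-06
  1.29877950e+00 -1.38689589e+00]
[[ 1.76000e-01  9.51000e-01  2.53000e-01  4.35718e+02]
 [ 9.84000e-01 -1.71000e-01 -4.50000e-02  5.19660e+01]
 [ 0.00000e+00  2.57000e-01 -9.66000e-01  3.83647e+02]
 [ 0.00000e+00  0.00000e+00  0.00000e+00  1.00000e+00]]
```

View pics/w1.png

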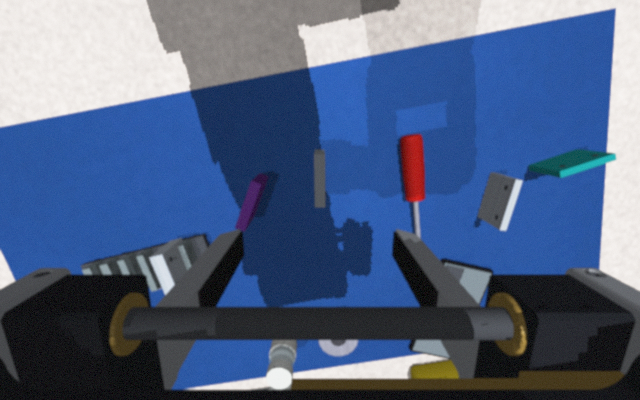

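The wrist view shows grey plate A at (319,179), clear of purple (252,203). Grey plate B is at (500,200), next to turquoise (575,163), and the rack is at (150,260).

```bash
cat >> h.py <<'E'
def top(p,w,zlo,zhi,box,smax=110):
    S=cv2.cvtColor(p,cv2.COLOR_RGB2HSV)[...,1]
    x0,x1,y0,y1=box
    m=(w[...,2]>zlo)&(w[...,2]<zhi)&(w[...,0]>x0)&(w[...,0]<x1)&(w[...,1]>y0)&(w[...,1]<y1)&(S<smax)
    W=w[m]
    if len(W)<10: return len(W)
    r=cv2.minAreaRect(W[:,:2].astype(np.float32))
    return len(W),np.median(W[:,2]).round(1),[np.round(x,1) for x in r]
E
python3 - <<'E'
from h import *
z=np.load("/tmp/w1.npz");p,w=z["p"],z["w"]
print("A",top(p,w,50,62,(460,550,10,80)))
print("A hi",top(p,w,52.5,62,(460,550,10,80)))
print("B",top(p,w,50,62,(530,610,210,290)))
print("thick",top(p,w,60,80,(540,620,-180,-120)))
print("mat",np.nanmedian(w[210:230,320:340,2]))
# block tops, in rack frame (5deg)
m=(w[...,2]>25)&(w[...,2]<50)&(w[...,0]>540)&(w[...,0]<640)&(w[...,1]<-165)&(w[...,1]>-300)
print(m.sum(),np.percentile(w[m][:,2],[5,25,50,75,95]).round(1))
E
```

```text
A (586, np.float64(53.1), [array([498.2,  42.2]), array([11.3, 59.7]), np.float64(80.1)])
A hi (456, np.float64(53.3), [array([498.1,  42.2]), array([11.2, 59.4]), np.float64(80.1)])
B (445, np.float64(52.9), [array([563.8, 248.9]), array([ 9.4, 59.7]), np.float64(70.8)])
thick (592, np.float64(65.2), [array([ 572.1, -153.5]), array([49.4, 16.9]), np.float64(3.4)])
mat 1.0755256771080326
996 [26.2 29.8 34.1 35.2 36.1]
```

```bash
python3 -m handwheel '-0.3 0.05 -0.5 0 0.57;0 0 -0.5 0 0.57;0 0 -0.5 0 0.57;0 0 -0.5 0 0.57;0 0 -0.5 0 0.57;0 0 -0.5 0 0.57;0 0 -0.5 0 0.57;0 0 -0.5 0 0.57;0 0 -0.25 0 0.57;0 0 -0.18 0 0.57;0 0 0 0 0.57;0 0 0 0 0.57' 35
python3 -m handwheel '0 0 0 0 1;0 0 0 0 1;0 0 0 0 1;0 0 0 0 1;0 0 0 0 1;0 0 0 0 1;0 0 0 0 1;0 0 0 0 1' 35
```

```text
clock: 2.65
eef_pos: [498.3, 42.0, 28.8]
eef_rot: [3.142, 0.0, 2.966]
wrist_force: [0.3, -0.1, -0.6]
finger_gap: 40.2
finger_force: 0.0
clock: 3.32
eef_pos: [498.1, 42.0, 28.5]
eef_rot: [3.142, 0.0, 2.967]
wrist_force: [-1.3, 0.6, 4.9]
finger_gap: 11.8
finger_force: 35.0
```

```bash
python3 -m handwheel '0 0 0.3 0 1;0 0 0.6 0 1;0 0 0.8 0 1;0 0 0.8 0 1;0 0 0.6 0 1;0 0 0.4 0 1;0 0 0 0 1'
python3 -m handwheel '0 -0.5 0 0.5 1;0 -0.7 0 0.5 1;0 -0.7 0 0.5 1;0 -0.7 0 0.5 1;0 -0.7 0 0.5 1;0 -0.7 0 0.5 1;0 -0.7 0 0 1;0 -0.7 0 0 1;0 -0.5 0 0 1;0 -0.25 0 0 1;0 0 0 0 1;0 0 0 0 1'
python3 - <<'E'
from h import *
p,w=cloud("wrist"); np.savez("/tmp/w2.npz",p=p,w=w)
s=cloud("side"); np.savez("/tmp/s2.npz",p=s[0],w=s[1])
cv2.imwrite("pics/w2.png",p[...,::-1])
print(np.nanmedian(w[210:230,320:340,2]))
E
```

```text
clock: 3.9
eef_pos: [499.2, 42.0, 171.3]
eef_rot: [3.141, 0.005, 2.967]
wrist_force: [1.2, -0.2, -0.0]
finger_gap: 11.7
finger_force: 35.0
clock: 4.9
eef_pos: [497.8, -203.5, 167.4]
eef_rot: [3.141, -0.001, -3.055]
wrist_force: [0.1, -0.2, -1.4]
finger_gap: 11.7
finger_force: 35.0
2.071539887481606
```

View pics/w2.png

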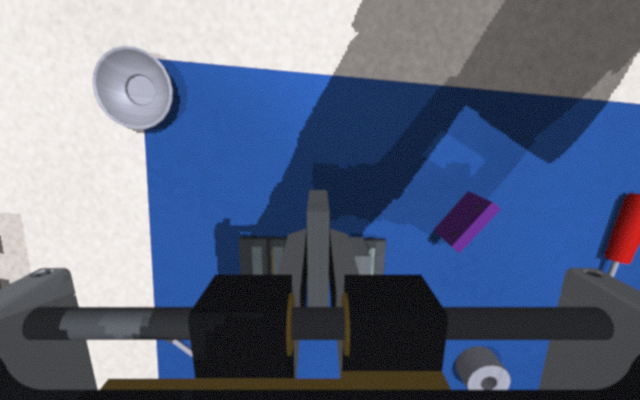

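This wrist view is blocked: the gripper hides the rack around (320,260), since image-down is +x. I'll move forward and to the side.

```bash
python3 -m handwheel '0.4 0.2 0 0 1;0.6 0.3 0 0 1;0.6 0.3 0 0 1;0.6 0.3 0 0 1;0.4 0.2 0 0 1;0.2 0.1 0 0 1;0 0 0 0 1;0 0 0 0 1'
python3 - <<'E'
from h import *
print(read_state()["eef_pos"],read_state()["eef_rot"])
p,w=cloud("wrist"); np.savez("/tmp/w3.npz",p=p,w=w)
c=p[60:300,60:460]
cv2.imwrite("pics/w3.png",cv2.resize(c,None,fx=2,fy=2)[...,::-1])
print(np.nanmedian(w[60:80,180:220,2]))
E
```

```text
clock: 5.67
eef_pos: [609.6, -147.5, 168.0]
eef_rot: [3.142, -0.001, -3.053]
wrist_force: [0.9, -0.4, -0.7]
finger_gap: 11.6
finger_force: 35.0
[ 609.5755088  -147.50814188  167.9971921 ] [ 3.14150113e+00 -5.65618372e-04 -3.05329398e+00]
0.9875934917611744
```

View pics/w3.png

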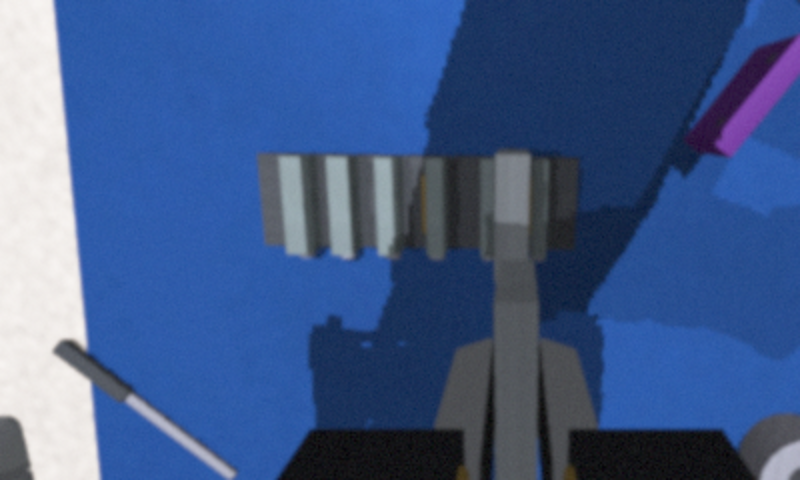

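The rack is clear here. In the crop, the bright block tops are at u≈290 and 338 (narrow block) and u≈386 and 436 (middle block), with the thick plate at u≈513.

Run:
```python
from h import *
z=np.load("/tmp/w3.npz");p,w=z["p"],z["w"]
hsv=cv2.cvtColor(p,cv2.COLOR_RGB2HSV)
# rack blob: z>9, region
m=(w[...,2]>9)&(w[...,2]<45)&(w[...,0]>540)&(w[...,0]<625)&(w[...,1]<-100)&(w[...,1]>-310)
m[200:]=False
W=w[m]; print(len(W),[np.round(x,1) for x in cv2.minAreaRect(W[:,:2].astype(np.float32))])
t=m&(w[...,2]>30)
print("ztop",np.percentile(w[t][:,2],[10,50,90]).round(1))
print("thick",top(p,w,60,80,(540,620,-180,-120)))
# edges of strips via rows of block tops: fit line to strip 1 (thin block left bar)
for (a,b) in ((198,213),(220,237),(244,262),(270,284)):
    q=t.copy(); q[:,:a]=False; q[:,b:]=False; q&=w[...,2]>33
    Q=w[q]; l=np.polyfit(Q[:,0],Q[:,1],1); print("bar",len(Q),"slope deg",np.degrees(np.arctan(l[0])).round(2),"y@582",np.polyval(l,582).round(1),"x range",Q[:,0].min().round(1),Q[:,0].max().round(1))
for v in (150,160):
    print("row",v)
    for u in range(188,300): print(u,w[v,u,1].round(1),w[v,u,2].round(1),hsv[v,u,2],end=" | ")
```

```text
6808 [array([ 581.5, -204.6]), array([ 58. , 172.4]), np.float64(5.0)]
ztop [33.5 35.2 36.2]
thick (946, np.float64(65.3), [array([ 578.1, -153.4]), array([59.1, 15.8]), np.float64(4.6)])
bar 542 slope deg 2.88 y@582 -264.9 x range 560.6 610.4
bar 530 slope deg 4.14 y@582 -241.5 x range 558.5 608.5
bar 457 slope deg 4.19 y@582 -218.1 x range 556.9 607.2
bar 424 slope deg 3.91 y@582 -192.8 x range 555.3 605.1
row 150
188 -297.4 0.6 165 | 189 nan nan 146 | 190 -289.9 13.6 120 | 191 -289.3 12.5 103 | 192 -288.1 12.7 101 | 193 -286.3 14.6 104 | 194 -285.6 13.6 107 | 195 -284.6 13.4 105 | 196 -283.2 14.2 105 | 197 -282.6 12.9 106 | 198 -281.7 12.7 107 | 199 -280.2 13.7 119 | 200 -270.8 35.9 148 | 201 -270.2 35.1 170 | 202 -269.4 34.3 174 | 203 -267.9 35.7 176 | 204 -266.7 36.2 175 | 205 -266.0 35.5 173 | 206 -265.1 35.2 174 | 207 -264.1 35.2 172 | 208 -262.9 35.7 175 | 209 -261.8 35.9 168 | 210 -260.9 35.6 148 | 211 -260.9 32.6 107 | 212 -259.4 34.1 86 | 213 -259.7 30.0 78 | 214 -259.2 28.6 74 | 215 -259.7 23.9 69 | 216 -259.1 22.4 68 | 217 -259.3 18.4 63 | 218 -259.0 16.2 72 | 219 -258.7
[... 3416 characters left out ...]
.4 65 | 267 -206.8 12.3 61 | 268 -205.5 13.6 58 | 269 -204.7 11.5 59 | 270 -203.5 12.2 66 | 271 -201.4 19.3 80 | 272 -199.6 25.0 85 | 273 -197.0 36.6 85 | 274 -196.1 35.8 94 | 275 -195.2 34.8 94 | 276 -194.0 36.1 98 | 277 -193.1 35.6 98 | 278 -192.0 35.9 97 | 279 -191.2 34.2 94 | 280 -190.2 33.7 90 | 281 -189.2 34.0 76 | 282 -189.1 25.3 60 | 283 -188.9 16.4 58 | 284 -188.1 14.0 45 | 285 -187.1 12.9 41 | 286 -186.0 13.3 39 | 287 -184.9 13.9 46 | 288 -183.8 13.4 36 | 289 -182.7 13.4 44 | 290 -181.6 13.9 51 | 291 -180.5 14.3 56 | 292 -179.5 13.6 57 | 293 -178.4 13.0 57 | 294 -177.4 12.4 54 | 295 -176.2 14.1 57 | 296 -175.1 13.3 56 | 297 -174.0 14.2 56 | 298 -172.9 13.9 60 | 299 -172.0 11.8 68 |
```

Run:
```python
from h import *
z=np.load("/tmp/w3.npz");p,w=z["p"],z["w"]
m=(w[...,2]>140)&(w[...,2]<215)&(w[...,0]>560)&(w[...,0]<640)&(abs(w[...,1]+150)<30)
for v in range(180,275,8):
    q=np.where(m[v])[0]
    if len(q): print(v,q[0],q[-1],w[v,q[0]].round(1),w[v,q[-1]].round(1),np.median(w[v,q,2]).round(1), w[v,q[len(q)//2]].round(1))
print(w[150,255].round(1),w[160,255].round(1))
```

```text
196 309 326 [ 580.3 -156.7  160.9] [ 579.3 -146.1  161.1] 160.9 [ 579.7 -151.1  161.4]
204 308 327 [ 580.7 -156.7  178.5] [ 579.7 -145.9  178.5] 179.2 [ 579.8 -151.1  180.1]
212 307 328 [ 581.6 -156.8  191.5] [ 580.6 -145.7  191.6] 192.5 [ 580.8 -151.   192.4]
220 307 328 [ 585.9 -156.4  191.7] [ 584.5 -145.4  193.1] 192.2 [ 585.2 -150.6  192.3]
228 307 328 [ 590.1 -156.1  192.6] [ 589.3 -144.9  192.1] 192.6 [ 589.6 -150.2  192.5]
236 287 348 [ 601.3 -167.5  178.3] [ 598.2 -131.7  178.2] 180.3 [ 594.1 -150.4  192.8]
244 285 350 [ 600.6 -167.3  192. ] [ 597.6 -132.   191.7] 192.0 [ 598.6 -149.4  193. ]
252 283 352 [ 600.7 -167.2  202.2] [ 598.3 -131.8  200.7] 201.7 [ 603.8 -149.   191.8]
260 281 354 [ 600.6 -167.1  211.7] [ 597.9 -132.   210.9] 210.9 [ 608.2 -148.6  192.5]
268 306 329 [ 607.5 -154.8  204.4] [ 606.5 -143.1  204.3] 192.4 [ 613.1 -148.1  192.4]
[ 568.3 -215.6   36.4] [ 578.4 -215.2   36.2]
```

```bash
python3 -m handwheel '-0.2 -0.4 0 -0.1 1;-0.3 -0.6 0 0 1;-0.2 -0.43 0 0 1;0 0 -0.3 0 1;0 0 -0.5 0 1;0 0 -0.6 0 1;0 0 -0.5 0 1;0 0 -0.3 0 1;0 0 -0.2 0 1;0 0 0 0 1;0 0 0 0 1'
python3 - <<'E'
from h import *
s=read_state();print(s["eef_pos"],s["eef_rot"],s["wrist_force"])
E
```

```text
clock: 6.63
eef_pos: [582.2, -205.3, 72.9]
eef_rot: [-3.141, 0.001, -3.063]
wrist_force: [-0.3, 0.1, -1.0]
finger_gap: 12.1
finger_force: 35.0
[ 582.17847016 -205.28710605   72.88062716] [-3.14127450e+00  5.68382368e-04 -3.06310820e+00] [-0.26578308  0.07341393 -1.01981025]
```

```bash
python3 -m handwheel '0 0.02 -0.1 0 1;0 0 -0.08 0 1;0 0 -0.05 0 1;0 0 -0.05 0 1;0 0 -0.03 0 1;0 0 0 0 1'; python3 -m handwheel '0 0 -0.025 0 1;0 0 -0.025 0 1;0 0 0 0 1'
```

```text
clock: 7.13
eef_pos: [581.9, -204.3, 59.6]
eef_rot: [3.141, -0.0, -3.063]
wrist_force: [0.5, -0.1, -0.8]
finger_gap: 11.7
finger_force: 35.0
clock: 7.38
eef_pos: [581.9, -204.4, 57.7]
eef_rot: [3.142, -0.0, -3.063]
wrist_force: [-0.5, 0.8, -0.9]
finger_gap: 11.9
finger_force: 35.0
```

```bash
python3 -m handwheel '0 0 -0.025 0 1;0 0 -0.025 0 1;0 0 0 0 1'; python3 -m handwheel '0 0 -0.025 0 1;0 0 -0.025 0 1;0 0 0 0 1';python3 -m handwheel '0 0 -0.025 0 1;0 0 -0.025 0 1;0 0 0 0 1'
```

```text
clock: 7.63
eef_pos: [581.9, -204.4, 55.6]
eef_rot: [3.141, -0.0, -3.063]
wrist_force: [-0.5, -0.2, -1.2]
finger_gap: 11.7
finger_force: 35.0
clock: 7.88
eef_pos: [581.9, -204.4, 53.6]
eef_rot: [3.141, -0.0, -3.063]
wrist_force: [-0.3, 0.2, -2.1]
finger_gap: 11.9
finger_force: 35.0
clock: 8.13
eef_pos: [581.9, -204.4, 51.6]
eef_rot: [3.141, -0.0, -3.063]
wrist_force: [0.1, 0.5, -0.7]
finger_gap: 11.8
finger_force: 35.0
```

In the throat and still free. The shoe comes next, so I'll take smaller steps.

```bash
for i in 1; do python3 -m handwheel '0 0 -0.025 0 1;0 0 -0.025 0 1;0 0 0 0 1'; done; python3 -m handwheel '0 0 -0.025 0 1;0 0 -0.025 0 1;0 0 0 0 1'
```

```text
clock: 8.38
eef_pos: [582.1, -204.7, 49.9]
eef_rot: [-3.141, 0.0, -3.063]
wrist_force: [-0.1, -2.2, -0.3]
finger_gap: 11.7
finger_force: 35.0
clock: 8.63
eef_pos: [582.1, -204.6, 47.8]
eef_rot: [-3.141, 0.0, -3.063]
wrist_force: [0.5, -1.9, 0.4]
finger_gap: 11.6
finger_force: 35.0
```

```bash
python3 -m handwheel '0 0 -0.025 0 1;0 0 -0.025 0 1;0 0 0 0 1'; python3 -m handwheel '0 0 -0.025 0 1;0 0 -0.025 0 1;0 0 0 0 1'; python3 -m handwheel '0 0 -0.025 0 1;0 0 0 0 1'
```

```text
clock: 8.88
eef_pos: [582.0, -204.5, 45.8]
eef_rot: [-3.141, 0.0, -3.063]
wrist_force: [0.5, -3.0, 1.6]
finger_gap: 11.9
finger_force: 35.0
clock: 9.13
eef_pos: [582.0, -204.5, 43.9]
eef_rot: [-3.141, 0.0, -3.063]
wrist_force: [0.6, -1.5, 0.8]
finger_gap: 11.4
finger_force: 35.0
clock: 9.3
eef_pos: [581.8, -204.3, 42.4]
eef_rot: [3.141, -0.0, -3.063]
wrist_force: [0.7, -2.8, 0.4]
finger_gap: 12.0
finger_force: 35.0
```

```bash
python3 -m handwheel '0 0 -0.025 0 1;0 0 0 0 1'; python3 -m handwheel '0 0 -0.015 0 1;0 0 0 0 1'; python3 -m handwheel '0 0 -0.015 0 1;0 0 0 0 1'
```

```text
clock: 9.47
eef_pos: [581.8, -204.3, 41.5]
eef_rot: [3.141, -0.0, -3.063]
wrist_force: [0.3, -2.8, -1.3]
finger_gap: 11.5
finger_force: 35.0
clock: 9.63
eef_pos: [581.9, -204.4, 41.0]
eef_rot: [3.141, -0.0, -3.063]
wrist_force: [0.1, -2.9, -0.9]
finger_gap: 11.7
finger_force: 35.0
clock: 9.8
eef_pos: [582.0, -204.4, 40.9]
eef_rot: [-3.142, -0.0, -3.063]
wrist_force: [-1.9, -2.2, 3.1]
finger_gap: 11.7
finger_force: 35.0
```

```bash
python3 -m handwheel '0 0 -0.012 0 1;0 0 0 0 1'; python3 -m handwheel '0 0 -0.012 0 1;0 0 0 0 1'
```

```text
clock: 9.97
eef_pos: [582.0, -204.4, 40.8]
eef_rot: [-3.141, 0.0, -3.063]
wrist_force: [-3.5, -2.3, 8.0]
finger_gap: 11.4
finger_force: 35.0
clock: 10.13
eef_pos: [582.0, -204.5, 40.8]
eef_rot: [-3.141, 0.0, -3.063]
wrist_force: [-6.2, -1.0, 12.4]
finger_gap: 11.6
finger_force: 35.0
```

```bash
python3 -m handwheel '0 0 -0.012 0 1;0 0 0 0 1;0 0 0 0 1'
```

```text
clock: 10.38
eef_pos: [582.1, -204.5, 40.8]
eef_rot: [-3.141, 0.0, -3.063]
wrist_force: [-8.3, 0.8, 17.0]
finger_gap: 11.9
finger_force: 35.0
```

```bash
python3 -m handwheel '0 0 0.02 0 0.72;0 0 0 0 0.72;0 0 0 0 0.72;0 0 0 0 0.72;0 0 0 0 0.72'; python3 -m handwheel '0 0 0.1 0 0.72;0 0 0.3 0 0.72;0 0 0.6 0 0.72;0 0 0.8 0 0.72;0 0 0.8 0 0.72;0 0 0.6 0 0.72;0.3 0 0 0 0.72;0.4 0.3 0 0 0.72;0 0.3 0 0 0.72;0 0 0 0 0.72;0 0 0 0 0.72'
python3 - <<'E'
from h import *
s=read_state();print(s["eef_pos"])
p,w=cloud("wrist"); np.savez("/tmp/w4.npz",p=p,w=w)
for zlo in (55,60,64): print("mid",top(p,w,zlo,80,(540,620,-225,-185)),"thick",top(p,w,zlo,80,(540,620,-180,-125)))
cv2.imwrite("pics/w4.png",p[...,::-1])
E
```

```text
clock: 10.8
eef_pos: [581.9, -204.2, 39.7]
eef_rot: [3.141, -0.0, -3.063]
wrist_force: [-0.1, 0.8, 0.4]
finger_gap: 26.3
finger_force: 0.0
clock: 11.72
eef_pos: [609.6, -179.9, 168.3]
eef_rot: [-3.142, -0.0, -3.062]
wrist_force: [-0.7, 0.9, -0.3]
finger_gap: 26.2
finger_force: 0.0
[ 609.63775791 -179.9261925   168.34690454]
mid (854, np.float64(65.4), [array([ 581.8, -205.7]), array([59.4, 12.1]), np.float64(4.1)]) thick (1149, np.float64(65.2), [array([ 578.3, -153.5]), array([60.4, 16.2]), np.float64(4.1)])
mid (850, np.float64(65.4), [array([ 581.8, -205.7]), array([59.4, 12.1]), np.float64(4.1)]) thick (1119, np.float64(65.3), [array([ 578.3, -153.6]), array([60.4, 16.1]), np.float64(4.0)])
mid (814, np.float64(65.4), [array([ 581.8, -205.7]), array([59.4, 12.1]), np.float64(4.1)]) thick (1043, np.float64(65.3), [array([ 578.3, -153.5]), array([59.3, 16.1]), np.float64(4.1)])
```

View pics/w4.png

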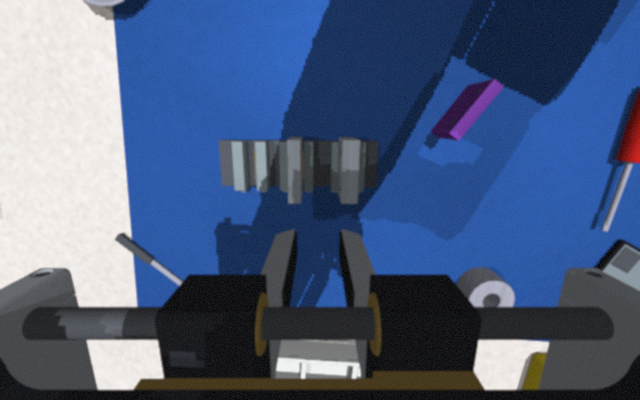

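The middle plate is at (294,170), level with the thick plate at (349,170): tops at 65.4 and 65.3, so it is home. Next is the thin plate.

```bash
python3 -m handwheel '0 0.5 0 -0.4 0.57;0 0.9 0 -0.8 0.57;-0.2 1 0 -0.8 0.57;-0.2 1 0 -0.8 0.57;-0.2 1 0 -0.8 0.57;-0.2 1 0 -0.8 0.57;0 1 0 -0.3 0.57;0 1 0 0 0.57;0 1 0 0 0.57;0 1 0 0 0.57;0 0.8 0 0 0.57;0 0.5 0 0 0.57'
python3 -m handwheel '0 0 0 0 0.57;0 0 0 0 0.57;0 0 0 0 0.57'
python3 - <<'E'
from h import *
s=read_state();print(s["eef_pos"],s["eef_rot"],s["joints"].round(2))
p,w=cloud("wrist")
for zlo in (48,50,52): print("B",top(p,w,zlo,62,(525,610,210,290),100))
cv2.imwrite("pics/w5.png",p[...,::-1])
E
```

```text
clock: 12.77
eef_pos: [577.4, 250.0, 168.2]
eef_rot: [3.141, -0.0, 2.811]
wrist_force: [-1.4, -0.5, -0.5]
finger_gap: 40.5
finger_force: 0.0
clock: 13.02
eef_pos: [578.1, 246.3, 168.0]
eef_rot: [-3.141, -0.0, 2.809]
wrist_force: [0.7, -0.7, -0.4]
finger_gap: 40.5
finger_force: 0.0
[578.07669054 246.32835498 168.03867014] [-3.14123347e+00 -7.06549957e-05  2.80916704e+00] [ 0.34  0.5   1.32 -0.    1.31 -0.89]
B (478, np.float64(53.1), [array([563.7, 249.7]), array([ 7.1, 59.2]), np.float64(70.9)])
B (478, np.float64(53.1), [array([563.7, 249.7]), array([ 7.1, 59.2]), np.float64(70.9)])
B (450, np.float64(53.1), [array([563.7, 249.7]), array([ 7. , 59.3]), np.float64(70.8)])
```

View pics/w5.png

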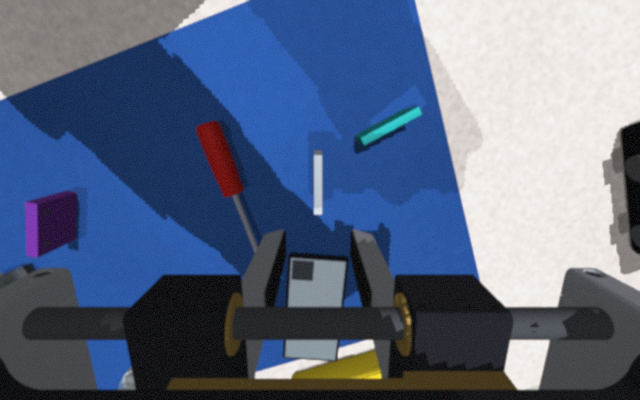

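The thin plate is at (318,183), with turquoise well clear at (390,127).

```bash
python3 -m handwheel '-0.35 0.12 -0.3 0 0.57;0 0 -0.5 0 0.57;0 0 -0.6 0 0.57;0 0 -0.6 0 0.57;0 0 -0.6 0 0.57;0 0 -0.5 0 0.57;0 0 -0.25 0 0.57;0 0 -0.14 0 0.57;0 0 0 0 0.57;0 0 0 0 0.57' 35
python3 -m handwheel '0 0 0 0 1;0 0 0 0 1;0 0 0 0 1;0 0 0 0 1;0 0 0 0 1;0 0 0 0 1;0 0 0 0 1;0 0 0 0 1' 35
```

```text
clock: 13.9
eef_pos: [564.6, 252.2, 29.4]
eef_rot: [3.141, 0.001, 2.809]
wrist_force: [0.0, -0.1, 0.2]
finger_gap: 40.3
finger_force: 0.0
clock: 14.57
eef_pos: [564.1, 252.5, 28.6]
eef_rot: [3.141, 0.0, 2.81]
wrist_force: [-0.3, -0.8, 3.0]
finger_gap: 8.1
finger_force: 35.0
```

```bash
python3 -m handwheel '0 0 0.3 0 1;0 0 0.6 0 1;0 0 0.8 0 1;0 0 0.8 0 1;0 0 0.6 0 1;0 0 0.4 0 1;0 -0.4 0 0 1;0 -0.8 0 0 1;0 -0.9 0 0 1;0 -0.9 0 0 1;0 -0.9 0 0.7 1;0 -0.9 0 0.8 1'
python3 -m handwheel '0 -0.9 0 0.8 1;0.1 -0.9 0 0.8 1;0.1 -0.9 0 0.8 1;0.1 -0.9 0 0.8 1;0.2 -0.9 0 0 1;0.05 -0.9 0 0 1;0 -0.9 0 0 1;0 -0.8 0 0 1;0 -0.5 0 0 1;0 -0.1 0 0 1;0 0 0 0 1;0 0 0 0 1'
```

```text
clock: 15.57
eef_pos: [563.0, 58.0, 167.8]
eef_rot: [-3.141, -0.001, 2.943]
wrist_force: [1.0, -0.3, -1.3]
finger_gap: 7.7
finger_force: 35.0
clock: 16.57
eef_pos: [585.5, -247.2, 168.0]
eef_rot: [3.141, -0.001, -3.063]
wrist_force: [0.4, 0.9, -0.2]
finger_gap: 7.6
finger_force: 35.0
```

```bash
python3 -m handwheel '0 -0.11 0 0 1;0 0 -0.3 0 1;0 0 -0.5 0 1;0 0 -0.6 0 1;0 0 -0.5 0 1;0 0 -0.3 0 1;0 0 -0.2 0 1;0 0 0 0 1;0 0 0 0 1'; python3 -m handwheel '0 0 0 0 1'
```

```text
clock: 17.32
eef_pos: [586.3, -251.9, 72.9]
eef_rot: [-3.141, 0.0, -3.063]
wrist_force: [0.2, 0.2, 0.3]
finger_gap: 7.6
finger_force: 35.0
clock: 17.4
eef_pos: [586.6, -252.2, 73.6]
eef_rot: [-3.141, 0.002, -3.063]
wrist_force: [-0.1, -0.2, -1.0]
finger_gap: 7.8
finger_force: 35.0
```

```bash
python3 -m handwheel '0 0 -0.1 0 1;0 0 -0.08 0 1;0 0 -0.05 0 1;0 0 -0.05 0 1;0 0 -0.03 0 1;0 0 0 0 1'; python3 -m handwheel '0 0 -0.025 0 1;0 0 -0.025 0 1;0 0 0 0 1';python3 -m handwheel '0 0 -0.025 0 1;0 0 -0.025 0 1;0 0 0 0 1'
```

```text
clock: 17.9
eef_pos: [585.9, -252.0, 59.7]
eef_rot: [3.141, -0.0, -3.063]
wrist_force: [0.5, 0.0, -2.2]
finger_gap: 7.5
finger_force: 35.0
clock: 18.15
eef_pos: [586.0, -252.0, 57.9]
eef_rot: [3.142, -0.0, -3.063]
wrist_force: [-0.4, -0.2, -0.4]
finger_gap: 7.8
finger_force: 35.0
clock: 18.4
eef_pos: [585.9, -251.9, 55.8]
eef_rot: [3.141, -0.0, -3.063]
wrist_force: [0.1, -0.3, -0.6]
finger_gap: 8.1
finger_force: 35.0
```

```bash
python3 -m handwheel '0 0 -0.025 0 1;0 0 -0.025 0 1;0 0 0 0 1'; python3 -m handwheel '0 0 -0.025 0 1;0 0 -0.025 0 1;0 0 0 0 1';python3 -m handwheel '0 0 -0.025 0 1;0 0 -0.025 0 1;0 0 0 0 1'
```

```text
clock: 18.65
eef_pos: [585.9, -252.0, 53.8]
eef_rot: [3.141, -0.0, -3.063]
wrist_force: [-0.9, -0.3, -0.8]
finger_gap: 7.7
finger_force: 35.0
clock: 18.9
eef_pos: [585.9, -252.0, 51.8]
eef_rot: [3.141, -0.0, -3.063]
wrist_force: [-0.4, 0.4, -0.9]
finger_gap: 7.7
finger_force: 35.0
clock: 19.15
eef_pos: [586.1, -252.2, 50.0]
eef_rot: [-3.141, 0.0, -3.063]
wrist_force: [-0.5, -1.1, -0.4]
finger_gap: 7.9
finger_force: 35.0
```

```bash
python3 -m handwheel '0 0 -0.025 0 1;0 0 -0.025 0 1;0 0 0 0 1'; python3 -m handwheel '0 0 -0.025 0 1;0 0 -0.025 0 1;0 0 0 0 1';python3 -m handwheel '0 0 -0.025 0 1;0 0 -0.025 0 1;0 0 0 0 1'; python3 -m handwheel '0 0 -0.025 0 1;0 0 -0.025 0 1;0 0 0 0 1'
```

```text
clock: 19.4
eef_pos: [586.1, -252.2, 48.1]
eef_rot: [-3.141, 0.0, -3.063]
wrist_force: [0.4, -1.6, 1.1]
finger_gap: 8.0
finger_force: 35.0
clock: 19.65
eef_pos: [586.0, -252.1, 45.9]
eef_rot: [-3.141, 0.0, -3.063]
wrist_force: [0.9, -2.1, 1.2]
finger_gap: 7.8
finger_force: 35.0
clock: 19.9
eef_pos: [586.1, -252.1, 44.2]
eef_rot: [-3.141, 0.0, -3.063]
wrist_force: [1.2, -2.0, -0.1]
finger_gap: 7.9
finger_force: 35.0
clock: 20.15
eef_pos: [585.8, -251.9, 41.5]
eef_rot: [3.141, -0.001, -3.063]
wrist_force: [0.5, -3.8, -1.2]
finger_gap: 7.5
finger_force: 35.0
```

```bash
python3 -m handwheel '0 0 -0.015 0 1;0 0 0 0 1'; python3 -m handwheel '0 0 -0.012 0 1;0 0 0 0 1';python3 -m handwheel '0 0 -0.012 0 1;0 0 0 0 1'
```

```text
clock: 20.32
eef_pos: [585.8, -251.9, 41.1]
eef_rot: [3.141, -0.0, -3.063]
wrist_force: [1.1, -1.8, -1.2]
finger_gap: 7.6
finger_force: 35.0
clock: 20.48
eef_pos: [585.9, -252.0, 40.9]
eef_rot: [3.141, -0.0, -3.063]
wrist_force: [-0.4, -3.0, 0.2]
finger_gap: 7.8
finger_force: 35.0
clock: 20.65
eef_pos: [585.9, -252.0, 40.8]
eef_rot: [-3.142, -0.0, -3.063]
wrist_force: [-3.8, -2.4, 5.4]
finger_gap: 8.0
finger_force: 35.0
```

```bash
python3 -m handwheel '0 0 -0.012 0 1;0 0 0 0 1'; python3 -m handwheel '0 0 -0.012 0 1;0 0 0 0 1;0 0 0 0 1'
```

```text
clock: 20.82
eef_pos: [586.0, -252.0, 40.8]
eef_rot: [-3.141, -0.0, -3.063]
wrist_force: [-6.1, -1.0, 9.3]
finger_gap: 7.5
finger_force: 35.0
clock: 21.07
eef_pos: [586.0, -252.1, 40.8]
eef_rot: [-3.141, 0.0, -3.063]
wrist_force: [-6.3, -0.1, 13.8]
finger_gap: 7.7
finger_force: 35.0
```

```bash
python3 -m handwheel '0 0 0.02 0 0.745;0 0 0 0 0.745;0 0 0 0 0.745;0 0 0 0 0.745;0 0 0 0 0.745'; python3 -m handwheel '0 0 0.1 0 0.745;0 0 0.3 0 0.745;0 0 0.6 0 0.745;0 0 0.8 0 0.745;0 0 0.8 0 0.745;0 0 0.6 0 0.745;0.4 0.5 0 0 0.745;0.3 0.7 0 0 0.745;0 0.3 0 0 0.745;0 0 0 0 0.745;0 0 0 0 0.745'
python3 - <<'E'
from h import *
p,w=cloud("wrist")
for n,a,b in(("thin",-270,-235),("mid",-225,-185),("thick",-180,-125)): print(n,top(p,w,58,80,(540,630,a,b)))
cv2.imwrite("pics/w6.png",p[...,::-1])
E
```

```text
clock: 21.48
eef_pos: [585.9, -251.8, 40.0]
eef_rot: [3.141, -0.0, -3.063]
wrist_force: [-0.1, 0.5, 0.5]
finger_gap: 24.1
finger_force: 0.0
clock: 22.4
eef_pos: [613.8, -191.9, 168.8]
eef_rot: [-3.141, 0.0, -3.062]
wrist_force: [-0.3, 0.2, 0.2]
finger_gap: 24.0
finger_force: 0.0
thin (626, np.float64(65.2), [array([ 586.6, -253.5]), array([60. ,  8.6]), np.float64(4.7)])
mid (836, np.float64(65.4), [array([ 581.9, -205.5]), array([59.8, 11.5]), np.float64(4.0)])
thick (1152, np.float64(65.3), [array([ 578.1, -153.6]), array([59.2, 16.3]), np.float64(4.4)])
```

View pics/w6.png

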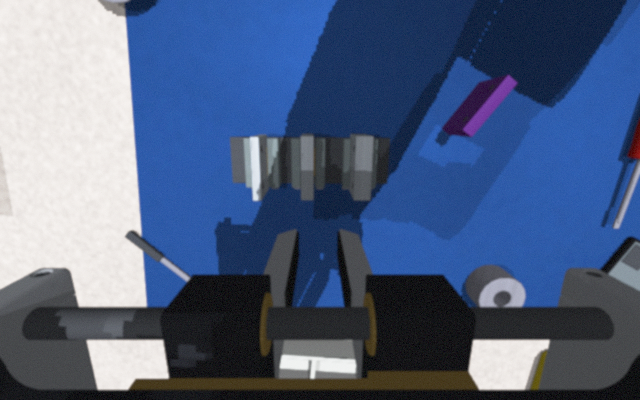

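All three plates stand level in the rack, at (256,168), (307,168) and (362,168), with tops at 65.2–65.4 mm. The gripper is clear.

```bash
python3 -c "
from cell import sign_off; print(sign_off())"
```

```text
the job is handed in; nothing more can be done
None
```

Both loose plates are home in the rack and the job is handed in: the 12 mm plate is in the middle slot and the 8 mm plate in the narrowest, with at most 17 N of measured push; no verdict came back.

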